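Bundle angle offcuts in the cradle and lock its telescoping stop

ROBOT

A 6-joint arm with a two-finger parallel gripper is mounted at the origin on a cart in front of the work surface, level with it; the furniture and walls round the work are solid. World frame = base frame: x ahead of the robot, y to its left, z up, the work surface at z = 0. Lengths are in m, angles in rad, forces in N, time in s.
With the tool pointing down it reaches from about 0.3 to 0.775 m from the base axis. Payload 14.6 kg.
Tool frame: the origin (TCP) lies midway between the tips of the shut fingers; the grasp point (between the pads) lies 19 mm behind it; z points along the fingers, y is the line along which they close (so a half turn about z gives the same grasp; the last joint's range is limited). The gripper opens to 85 mm and grips with 20 to 120 N. Pads are 22 mm wide; open, the fingers measure 114 mm over their backs; the gripper's body (76 mm by 85 mm) begins 54 mm behind the grasp point. The pads swing forward as they close: fully open they stand 13 mm farther back than shut.
Start: joints at [-1.343, 0.3, 1.521, -0, 1.321, -0.067], TCP at [0.16, -0.526, 0.231] pointing down, gripper open.
Joint ranges: [-3.03, 3.03], [-0.79, 2.21], [0.23, 2.52], [-1.04, 4.18], [0, 3.07], [-2.55, 2.55]. Speed limits (rad/s): [2.22, 2.22, 2.57, 3.14, 3.14, 3.14].

INTERFACE

Orientations are given as a unit quaternion [w, x, y, z].
In Python, from rig import movep, line_to, move_joints, let_go, clamp, hold, solve_ik, snapshot, IKError, close_job, current_clock, current_qpos, current_joint_vel, current_joint_torque, current_eef_pos, current_tool_rot, current_force, current_ft_torque, current_gripper_width, current_grip_force gives the robot as it stands. Calls block until the motion is done:
- movep(position, orientation): joint-space move of the TCP to a pose.
- line_to(position, ori=None, feed=0.15): straight line of the TCP; ori=None keeps the orientation; feed is the mean speed in m/s.
- move_joints(angles): joint-space move.
- let_go() and clamp(): open the fingers fully, or close them until they stop; the grip force is fixed at half the most.
- hold(seconds).
- solve_ik(position, orientation): joint angles nearest the present ones, or None.
- snapshot(name): name is "scene" or "side" or "wrist"; returns a dict with "color" (400x640x3 uint8, red, green, blue), "z_map" (400x640 float32, m along the optical axis (not along the pixel's ray), 0 where there is no reading), "camera_matrix" (3x3 intrinsics, pixels), "R" (3x3) and "t" (3): a world point X has camera coordinates R X + t; the wrist camera has in their place "hand_eye" (4x4, takes a point from camera to tool coordinates, whose origin is the TCP and whose axes are the flange's). Camera axes: x right, y down, z forward; pixel columns grow to the right and rows downward; lengths in m; the calibration is good to about 2 mm. A picture is of the moment at which its call begins: read the wrist's pose just before it.
A pose or a line that the arm cannot do raises IKError and nothing moves.
- close_job(): hands the job in; it is judged then, once.
Readings, each from a call of its own:
- current_clock(): time.
- current_qpos(): joint angles.
- current_joint_vel(): joint speeds.
- current_joint_torque(): joint torques, N m.
- current_eef_pos(): TCP position.
- current_tool_rot(): TCP orientation.
- current_force(): force on the tool from outside, world axes, zero at the start.
- current_ft_torque(): the same for the moment, N m.
- current_gripper_width(): opening from 0.0 (shut) to 1.0 (fully open).
- current_grip_force(): force on a finger pad.
Only numpy, scipy, OpenCV 4.12 (cv2) and the standard library are available. Lean on these libraries where they do the work, as an engineer would, in place of code of your own. Each camera call takes 0.05 s, during which the arm holds its last target. There are 200 camera calls.

TASK

Make the angle-section offcuts into a bundle in the cradle: first pull the telescoping stop out until its sprung button pops through the last hole, the one nearest the tube's mouth. Then lay every offcut that is on the bench on the cradle's ridge, roof-wise, each nested squarely over the one below, while the stop stays out; finally slide the stop in until the button pops through the first hole, which leaves the bundle's ends evened up between stop and end plate. Leave the tape roll, the flat dark case and the marker where they lie.

Things in the scene. Friction and masses are not known exactly. Their poses are not given: they have to be found in the camera images.
- cradle: Grey base 116 x 222 x 8 mm, fixed to the bench; place and yaw vary. Origin at bench level under the ridge; own y runs along ridge and tube, +y is the way the stop pulls out. Ridge: steel angle section standing as a roof, edge at x = 0, z = 38.5 mm, y = -40 to +90 mm. Upright end plate across the ridge, 60 mm wide, 8 mm thick, up to z = 90 mm, inner face at y = -40 mm.
- last_hole (a point): Last hole, nearest the mouth, in the top wall of the fixed outer square tube (30 x 30 mm, top at z = 38 mm), which lies beside the ridge at cradle x = -55 mm, y = -105 to +6 mm. This point is at the top of the wall, own axes as the cradle's. Three holes of 13 mm, 36 mm apart: cradle y = -82 (first), -46 and -10 mm (last).
- stop (a joint): How far the inner tube is pulled out to cradle +y, m: 0 = button in the first hole, 0.036 middle, 0.072 last; ends at -0.004 and 0.078. Starts between the first two holes. Friction 1 N; pushing or pulling with about 10 N makes the domed button ride down out of a hole, no pressing by hand needed; let go within 5 mm of a hole it centres itself and pops out (not while it drags the bundle along).
- snap_button (a joint): Sprung domed button in the inner tube: 0 = popped up through a hole (stands 5 mm above the tube), about 0.006 m = pushed down under the tube wall between holes. Spring 4 to 7 N.
- button_top (a point): Top of the sprung button's dome (11 mm across).
- stop_tab (a point): Centre of the top face, 80 mm above the bench, of the stop's upright steel grip tab: 24 mm wide (cradle x), 12 mm thick (cradle y), free down to z = 56 mm. It stands on the inner tube's end, at cradle x = -55 mm, y = 26 mm + joint value, axes as the cradle's; a crosspiece at z = 44 to 56 mm joins it to the stop plate.
- stop_face (a point): Middle of the stop plate's face that looks to the end plate, over the ridge edge, z = 62 mm. The stop plate stands across the ridge, 56 mm wide, 8 mm thick, up to z = 84 mm; the face is at cradle y = 12.5 mm + joint value, so the gap to the end plate is 52.5 mm at the first hole, 124.5 mm at the last.
- wooden_box: Closed wooden tool box, fixed furniture close behind the cradle (front from x = 0.60, y = -0.05 to x = 0.54, y = -0.37 m in the room), 111 mm high: travel round its front or well above it. Not part of the job.
- tape_roll: Black tape roll, 68 mm across, 19 mm high; bystander. Origin under its centre.
- dark_pad: Flat dark case 62 x 100 x 9 mm; bystander. Origin under its centre.
- marker: Marker pen 135 mm long, 19 mm thick; bystander. Origin under its centre.
- offcut0: Dark steel angle offcut, legs 40 mm wide, 6 mm thick at a right angle, 50 mm long along own y, 57 mm wide, 0.17 kg; all alike, some may be absent. Lies as a roof, corner up. Origin at the level of its feet under the corner, which is 32.5 mm above; end faces flat, 8.5 mm of metal below the corner. Nested ones lie 8.5 mm apart; on the bare ridge the first one's origin is at z = 14.5 mm.
- offcut1: Dark steel angle offcut, legs 40 mm wide, 6 mm thick at a right angle, 50 mm long along own y, 57 mm wide, 0.17 kg; all alike, some may be absent. Lies as a roof, corner up. Origin at the level of its feet under the corner, which is 32.5 mm above; end faces flat, 8.5 mm of metal below the corner. Nested ones lie 8.5 mm apart; on the bare ridge the first one's origin is at z = 14.5 mm.
- offcut2: Dark steel angle offcut, legs 40 mm wide, 6 mm thick at a right angle, 50 mm long along own y, 57 mm wide, 0.17 kg; all alike, some may be absent. Lies as a roof, corner up. Origin at the level of its feet under the corner, which is 32.5 mm above; end faces flat, 8.5 mm of metal below the corner. Nested ones lie 8.5 mm apart; on the bare ridge the first one's origin is at z = 14.5 mm.
- offcut3: Dark steel angle offcut, legs 40 mm wide, 6 mm thick at a right angle, 50 mm long along own y, 57 mm wide, 0.17 kg; all alike, some may be absent. Lies as a roof, corner up. Origin at the level of its feet under the corner, which is 32.5 mm above; end faces flat, 8.5 mm of metal below the corner. Nested ones lie 8.5 mm apart; on the bare ridge the first one's origin is at z = 14.5 mm.
- offcut4: Dark steel angle offcut, legs 40 mm wide, 6 mm thick at a right angle, 50 mm long along own y, 57 mm wide, 0.17 kg; all alike, some may be absent. Lies as a roof, corner up. Origin at the level of its feet under the corner, which is 32.5 mm above; end faces flat, 8.5 mm of metal below the corner. Nested ones lie 8.5 mm apart; on the bare ridge the first one's origin is at z = 14.5 mm.
- offcut5: Dark steel angle offcut, legs 40 mm wide, 6 mm thick at a right angle, 50 mm long along own y, 57 mm wide, 0.17 kg; all alike, some may be absent. Lies as a roof, corner up. Origin at the level of its feet under the corner, which is 32.5 mm above; end faces flat, 8.5 mm of metal below the corner. Nested ones lie 8.5 mm apart; on the bare ridge the first one's origin is at z = 14.5 mm.
Not all that is in view belongs to the job. Leave any pink or purple look-alike of the offcut0 alone.

How it is judged:
By the outcome, as a careful person would: the job done as asked, in the order asked, and still so for the second after the job is handed in, with the robot touching nothing.
Of offcut0, offcut1, offcut2, offcut3, offcut4, offcut5 only 4 to 6 are there at a start; the rules pass over those that are not, and their reading is None.
At some moment in a run one of offcut0, offcut1, offcut2, offcut3, offcut4, offcut5 may be knocked a few centimetres aside while the robot is not near it.
Once in a run the grip may slacken for a moment while it holds something.
It also fails if it takes over 210 s, if anything falls off the work surface, if the arm or the gripper's body presses on something with over 40 N, if the wrist force passes 120 N, or if a joint passes its speed limit or range.

## Working session

There is one attempt and no reset: what is moved stays moved. The work goes in short steps, each a Python script; the robot and the scene stay as the last script left them, time stands still between calls to the robot, and variables do not carry over. Pictures are saved under pics/ and viewed, at most 14 in all, crops included, and the job is handed in when it is done.

```bash
ls; mkdir -p pics; python3 - <<'E'
from rig import *
import cv2,numpy as np
for n in ("scene","side"):
    s=snapshot(n); cv2.imwrite(f"pics/{n}0.png",s["color"][:,:,::-1]); np.savez(f"{n}0.npz",**s)
    print(n,s["camera_matrix"].tolist(),s["R"].tolist(),s["t"])
print(current_tool_rot(),current_clock())
E
```

```text
pics
scene [[429.56300941834706, 0.0, 323.2121360217508], [0.0, 429.56300941834706, 200.5331295889669], [0.0, 0.0, 1.0]] [[-0.615608644936026, -0.7879319101075565, -0.01375868141528062], [-0.3121985444590015, 0.25987594651872603, -0.9137814625273797], [0.7235731235457207, -0.5582363276026145, -0.40597307475624]] [0.52493966 0.21057776 0.86262898]
side [[466.5594523872697, 0.0, 324.2162782487904], [0.0, 466.5594523872697, 193.95864312207974], [0.0, 0.0, 1.0]] [[-0.8436063049566856, -0.5369527739005033, 0.003181326434407355], [-0.29316237893634683, 0.45560739669982375, -0.8405222897989032], [0.4498713391778911, -0.710002548356669, -0.5417676250140151]] [0.60340737 0.16734461 1.51634122]
[-5.36547325e-04  9.89155946e-01  1.46868051e-01 -3.67659676e-05] 0.1
```

View pics/scene0.png

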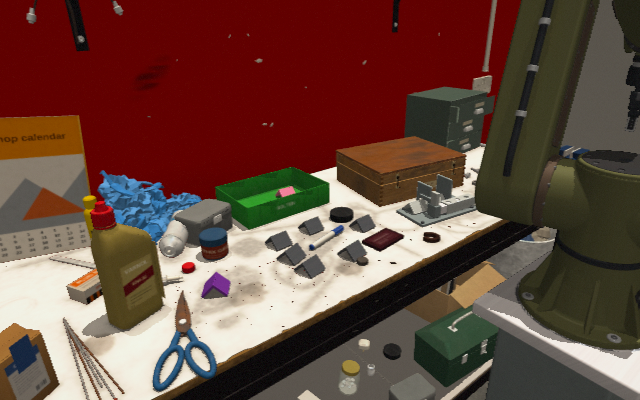

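View pics/side0.png

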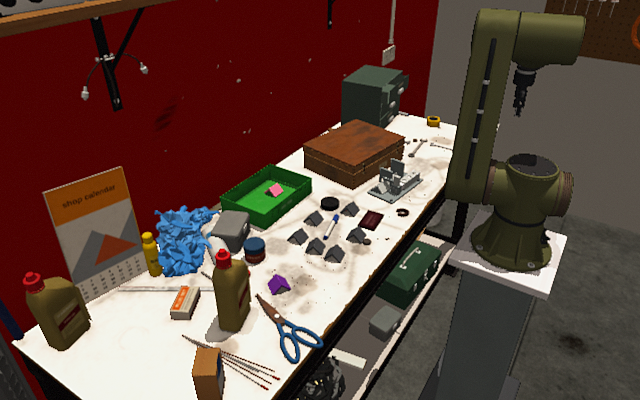

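Six grey offcuts in the scene view: (279,240), (311,226), (292,254), (309,266), (362,222) and (352,251). The look-alikes to avoid are purple at (216,285) and pink at (286,191) in the tray. The cradle is at about (437,207). The side view shows the same six. Next come rough positions from depth, then wrist views from above.

```bash
cat > h.py <<'E'
from rig import *
import numpy as np, cv2
from scipy.spatial.transform import Rotation as Ro
def quat(yaw):  # tool down, tool y axis at angle yaw from world +y... (tool x at yaw)
    q=(Ro.from_euler('z',yaw)*Ro.from_euler('x',np.pi)).as_quat(); return np.array([q[3],q[0],q[1],q[2]])
def rot(q): return Ro.from_quat([q[1],q[2],q[3],q[0]]).as_matrix()
def cloud(s,T=None):
    K=s["camera_matrix"]; z=s["z_map"]; v,u=np.mgrid[:400,:640]
    P=np.stack([(u-K[0,2])/K[0,0]*z,(v-K[1,2])/K[1,1]*z,z],-1)
    if T is None: W=(P-s["t"])@s["R"]
    else: W=P@T[:3,:3].T+T[:3,3]
    W[z<=0]=np.nan; return W
def wrist(name=None):
    p=np.array(current_eef_pos()); R=rot(current_tool_rot()); s=snapshot("wrist")
    T=np.eye(4); T[:3,:3]=R; T[:3,3]=p; T=T@s["hand_eye"]
    s["W"]=cloud(s,T); s["T"]=T
    if name: cv2.imwrite(f"pics/{name}.png",s["color"][:,:,::-1]); np.savez(name+".npz",**s)
    return s
E
python3 - <<'E'
from h import *
s=dict(np.load("scene0.npz")); W=cloud(s)
for n,(u,v) in dict(a=(279,240),b=(311,226),c=(292,254),d=(309,266),e=(362,222),f=(352,251),cr=(437,207),pad=(383,239),tape=(342,213),mark=(325,238),pur=(216,285)).items(): print(n,W[v,u].round(3))
print(snapshot("wrist")["hand_eye"].round(3).tolist(), snapshot("wrist")["camera_matrix"].tolist())
E
```

```text
a [0.587 0.349 0.02 ]
b [0.6   0.239 0.018]
c [0.507 0.364 0.022]
d [0.439 0.363 0.022]
e [0.524 0.123 0.023]
f [0.428 0.244 0.021]
cr [ 0.431 -0.074  0.043]
pad [0.438 0.129 0.009]
tape [0.608 0.123 0.019]
mark [0.529 0.246 0.014]
pur [0.497 0.562 0.027]
[[0.001, -0.952, -0.307, 0.079], [1.0, 0.0, 0.0, 0.001], [-0.0, -0.307, 0.952, -0.143], [0.0, 0.0, 0.0, 1.0]] [[277.6991052150967, 0.0, 312.796927945772], [0.0, 277.6991052150967, 205.2172895948674], [0.0, 0.0, 1.0]]
```

```bash
python3 - <<'E'
from h import *
movep([0.42,-0.12,0.3],quat(0)); s=wrist("w1"); 
movep([0.44,0.25,0.28],quat(0)); s2=wrist("w2")
print(current_clock(),current_qpos())
cv2.imwrite("pics/w12.png",np.vstack([x["color"][:,:,::-1] for x in (s,s2)])[::1][:, :][:800])
E
python3 -c "
import cv2;a=cv2.imread('pics/w12.png');cv2.imwrite('pics/w12b.png',a)
cv2.imwrite('pics/w12b.png',cv2.resize(a,None,fx=.75,fy=.75,interpolation=cv2.INTER_AREA))"
```

```text
3.4583 [ 4.42336411e-01  1.66050761e-01  1.57159103e+00 -1.18566532e-04
  1.40379768e+00  2.01447041e+00]
```

View pics/w12b.png

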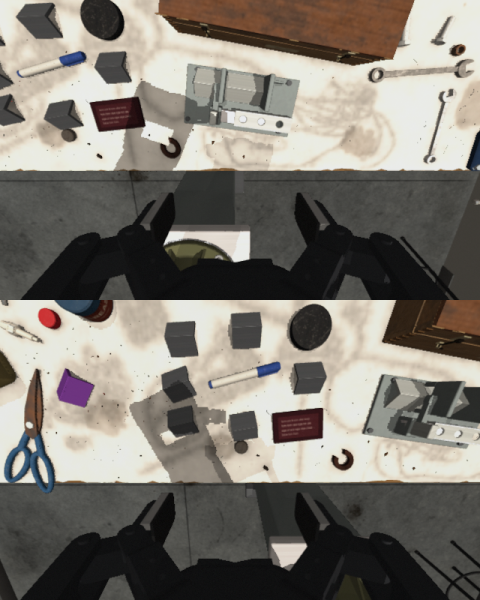

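The upper view shows the cradle at about (240,100), with its tube on the near side and the mouth to the left, so cradle +y ≈ world +y. The lower view shows six offcuts at (181,338), (246,330), (175,384), (183,420), (243,425) and (308,377), and the purple look-alike at (75,387). Now I'll fit poses to the point clouds.

```bash
cat > fit.py <<'E'
from h import *
from scipy.spatial import cKDTree
from scipy.optimize import least_squares
g=np.arange(-25,25.1,1)/1e3; a=np.arange(-28.3,28.4,.7)/1e3
top=np.array([(x,y,.0325-abs(x)) for x in a for y in g])
ends=np.array([(x,e,z) for x in a for e in(-.025,.025) for z in np.arange(.0325-abs(x)-.0085,.0325-abs(x),.001) if z>0])
tree=cKDTree(np.vstack([top,ends]))
def loc(P,p): c,s=np.cos(p[2]),np.sin(p[2]); d=P[:,:2]-p[:2]; return np.c_[d@[c,s],d@[-s,c],P[:,2]]
def fit_roof(P,p0,z0=0):
    P=P-[0,0,z0]; best=None
    for y0 in np.arange(0,np.pi,np.pi/8):
        f=lambda p:tree.query(loc(P,p))[0]
        r=least_squares(f,[*p0,y0],x_scale=[.01,.01,.3],loss='soft_l1',f_scale=.002,diff_step=1e-4)
        if best is None or r.cost<best.cost: best=r
    p=best.x; p[2]=(p[2]+np.pi/2)%np.pi-np.pi/2
    return p,np.median(tree.query(loc(P,p))[0])
def offcuts(s,minn=80):
    W,c=s["W"],s["color"].astype(int)
    grey=(c.max(-1)-c.min(-1)<25)&(c.max(-1)<150)
    m=(W[...,2]>.006)&(W[...,2]<.04)&grey&(W[...,0]>.3)
    m=cv2.morphologyEx(m.astype(np.uint8),cv2.MORPH_OPEN,np.ones((3,3)))
    n,l,st,_=cv2.connectedComponentsWithStats(m); out=[]
    for i in range(1,n):
        if st[i,4]<minn: continue
        P=W[l==i]; sz=np.ptp(P,axis=0)
        if P[:,2].max()<.027 or max(sz[:2])>.09: continue
        p,e=fit_roof(P,np.median(P[:,:2],0)); out.append((p,e,len(P),P[:,2].max()))
    return out
E
python3 - <<'E'
from fit import *
s=dict(np.load("w2.npz"))
o=offcuts(s)
for p,e,n,z in o: print(p.round(4),'err',round(e,4),n,'zmax',round(z,4))
s=dict(np.load("w1.npz")); W=s["W"]; B=(W[...,0]>.3)&(W[...,0]<.56)&(abs(W[...,1]+.1)<.16)
def rect(lo,hi):
    m=(B&(W[...,2]>lo)&(W[...,2]<hi)).astype(np.uint8); n,l,st,_=cv2.connectedComponentsWithStats(m)
    for i in range(1,n):
        if st[i,4]>25:
            P=W[l==i]; r=cv2.minAreaRect((P[:,:2]*1000).astype(np.float32)); print(lo,st[i,4],np.round(r[0],1),np.round(r[1],1),round(r[2],1),'z',P[:,2].mean().round(4))
rect(.076,.098); rect(.035,.0405); rect(.005,.011)
m=s["W"][250:,:,:]; T=s["T"]; inv=np.linalg.inv(T)
E
python3 - <<'E'
from h import *
s=dict(np.load("w2.npz")); K=s["camera_matrix"]; z=s["z_map"]
C=cloud(s,s["hand_eye"]); m=(C[...,2]>-.1)&(C[...,2]<.02)&(abs(C[...,0])<.03)
P=C[m]; print(len(P),[ (round(b,3),P[(abs(P[:,1])>b)&(abs(P[:,1])<b+.01)][:,2].max().round(4) if ((abs(P[:,1])>b)&(abs(P[:,1])<b+.01)).any() else None) for b in np.arange(.03,.07,.01)])
E
```

```text
[0.614  0.2292 0.0462] err 0.0007 1780 zmax 0.0342
[0.6004 0.3425 0.0494] err 0.0007 1718 zmax 0.0343
[ 0.6209 -0.0463 -0.1807] err 0.0012 137 zmax 0.0305
[0.5348 0.1118 0.0593] err 0.0007 1519 zmax 0.0343
[0.5234 0.355  0.3276] err 0.0007 1455 zmax 0.0343
[ 0.5131 -0.0229 -0.2199] err 0.0046 542 zmax 0.0382
[ 0.5049 -0.0827  0.4976] err 0.0024 424 zmax 0.0398
[ 0.4626 -0.0839  1.4682] err 0.0055 1224 zmax 0.04
[0.453  0.3523 0.2189] err 0.0007 1252 zmax 0.0344
[0.4427 0.2304 0.2443] err 0.0012 1439 zmax 0.0349
0.076 92 [ 557.7 -246. ] [27.8  0.8] 80.5 z 0.0855
0.076 313 [500.1 -99.9] [ 8.  55.6] 82.0 z 0.0849
0.076 399 [ 489.5 -177.6] [ 8.2 58.7] 82.3 z 0.0891
0.076 168 [447.1 -82.9] [11.7 24.5] 84.5 z 0.0805
0.035 174 [505.3 -64.6] [39.1 10. ] 81.6 z 0.0371
0.035 44 [ 507.8 -203.7] [18.7  3.8] 82.2 z 0.0377
0.035 328 [ 494.6 -138.7] [71.1 11.5] 83.2 z 0.0372
0.035 1646 [ 435.9 -162.1] [138.1  30.1] 82.0 z 0.0383
0.005 2364 [ 469.3 -131.2] [221.8 116.2] 82.0 z 0.0088
0.005 186 [ 523.8 -142.5] [75.5  5.1] 82.0 z 0.0085
0.005 2047 [ 484.7 -168. ] [154.5  73.8] 83.4 z 0.0089
0.005 66 [ 424.7 -214. ] [12.9 13.7] 64.6 z 0.0087
0.005 238 [371.2  17.9] [41.7 39.8] 37.2 z 0.0097
39155 [(np.float64(0.03), np.float64(-0.0619)), (np.float64(0.04), np.float64(-0.0132)), (np.float64(0.05), np.float64(-0.0206)), (np.float64(0.06), np.float64(-0.0556)), (np.float64(0.07), np.float64(-0.0588))]
```

```bash
cat >> h.py <<'E'
CO=np.array([.4956,-.1340]); CY=-.139
def cr(x,y,z):  # cradle mm -> world m
    c,s=np.cos(CY),np.sin(CY); return np.array([CO[0]+(c*x-s*y)/1e3,CO[1]+(s*x+c*y)/1e3,z/1e3])
def tocr(P): c,s=np.cos(CY),np.sin(CY); d=(np.asarray(P)[:2]-CO)*1e3; return np.array([c*d[0]+s*d[1],-s*d[0]+c*d[1]])
E
python3 - <<'E'
from h import *
q=quat(CY)
movep(cr(-55,44,150),q); line_to(cr(-55,44,61),feed=.15); clamp()
print(current_gripper_width(),current_grip_force(),tocr(current_eef_pos()),current_force())
line_to(cr(-55,98.5,61),feed=.05); print(current_force()); hold(.2); let_go(); hold(.3)
line_to(cr(-55,98.5,150),feed=.25)
movep(cr(-100,30,230),q); s=wrist("w3")
W=s["W"]
def rect(lo,hi):
    m=((W[...,0]>.3)&(W[...,0]<.56)&(abs(W[...,1]+.1)<.16)&(W[...,2]>lo)&(W[...,2]<hi)).astype(np.uint8); n,l,st,_=cv2.connectedComponentsWithStats(m)
    for i in range(1,n):
        if st[i,4]>25:
            P=W[l==i]; r=cv2.minAreaRect((P[:,:2]*1000).astype(np.float32)); print(lo,st[i,4],tocr(np.array(r[0])/1e3).round(1),np.round(r[1],1),round(r[2],1),'z',P[:,2].mean().round(4))
rect(.076,.098); rect(.0405,.047); print(current_clock())
E
```

```text
0.12150432138876226 59.06441152095795 [-54.93828304  43.97163222] [-2.63228874  0.9482249   5.46579819]
[-2.00082031  0.89202609  5.44911728]
0.076 63 [  77.2 -104. ] [23.9  1.1] 81.1 z 0.079
0.076 776 [ -0.2 -43.9] [ 8.8 59.2] 81.9 z 0.0884
0.076 594 [-0.  88.7] [ 8.3 55.7] 81.8 z 0.0842
0.076 282 [-54.7  98.5] [12.2 23.6] 82.6 z 0.0804
0.0405 76 [ 76.5 -98.7] [34.9  1.5] 81.4 z 0.0435
0.0405 33 [ -3.1 -40.1] [ 0.9 27.9] 81.7 z 0.0437
0.0405 169 [-54.9  92.9] [11.5 32.4] 80.8 z 0.0435
0.0405 67 [-54.8  -9.6] [9.6 9.3] 80.8 z 0.043
9.75
```

View pics/w3.png

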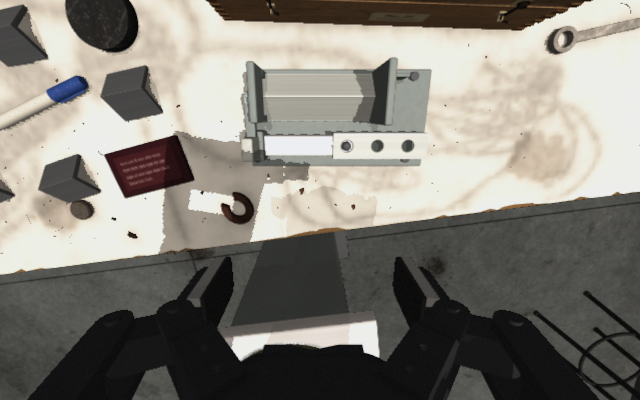

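The stop is at 72 mm, with the button popped up at cradle y ≈ -9.6 (pixel (346,146)) and its dome at 43 mm. Now a routine for the offcuts; first run on the nearest one.

```bash
cat > job.py <<'E'
from fit import *
def yaws(yaw,pos):
    q1=np.arctan2(pos[1],pos[0]); c=[yaw+k*np.pi for k in(-1,0,1)]
    return [y for y in c if abs(q1+np.pi/2-y)<2.45]
def best(yaw,pos):
    q6=current_qpos()[5]; q1=np.arctan2(pos[1],pos[0])
    return min(yaws(yaw,pos),key=lambda y:abs(q1+np.pi/2-y-q6))
def find(pos=(.42,.25,.28)):
    movep(pos,quat(0)); s=wrist()
    o=[(p,e) for p,e,n,z in offcuts(s,300) if e<.0025 and p[1]>.03]
    o.sort(key=lambda t:np.hypot(t[0][0]-.5,t[0][1]+.1)); return o,s
def pick(p,ztcp=.020):
    y=best(p[2],p); q=quat(y)
    movep([p[0],p[1],.13],q); line_to([p[0],p[1],ztcp],feed=.15); f0=current_force()
    clamp(); w=current_gripper_width(); line_to([p[0],p[1],.15],feed=.2)
    print('grip',round(w,3),'after lift',round(current_gripper_width(),3),round(current_grip_force(),1),'dz',np.round(f0,1)); return y
E
python3 - <<'E'
from job import *
o,s=find()
for p,e in o: print(p.round(4),round(e,4))
pick(o[0][0])
s=wrist("w4"); C=cloud(s,s["hand_eye"]); z=C[...,2]
np.savez("tip.npz",C=C)
for b in np.arange(.015,.05,.0025):
    m=(abs(abs(C[...,1])-b)<.00125)&(abs(C[...,0])<.03)&(z>-.1)&(z<.06)
    print(round(b,4),m.sum(),np.percentile(z[m],[50,95,100]).round(4) if m.any() else '')
print(current_force(),current_clock())
E
```

```text
[0.5347 0.1118 0.0596] 0.0007
[0.4427 0.2305 0.2423] 0.0012
[0.614  0.2292 0.0436] 0.0007
[0.6003 0.3423 0.0495] 0.0007
[0.4531 0.3522 0.22  ] 0.0007
[0.5234 0.3553 0.329 ] 0.0007
grip 0.554 after lift 0.553 61.9 dz [-0.2 -0.8 -0. ]
0.015 1996 [-0.0824  0.0119  0.0174]
0.0175 2148 [-0.0801  0.0112  0.0169]
0.02 2332 [-0.079   0.011   0.0171]
0.0225 2691 [-0.0584  0.01    0.0171]
0.025 2773 [-0.042   0.002   0.0176]
0.0275 1412 [-0.0572 -0.0165 -0.0078]
0.03 789 [-0.051  -0.0154 -0.0075]
0.0325 600 [-0.0508 -0.0151 -0.0101]
0.035 522 [-0.0347 -0.0143 -0.0103]
0.0375 669 [-0.0561 -0.0218 -0.0115]
0.04 701 [-0.057 -0.047 -0.044]
0.0425 890 [-0.0578 -0.048  -0.0454]
0.045 1706 [-0.0597 -0.0515 -0.0455]
0.0475 2898 [-0.0687 -0.0557 -0.0468]
0.05 4378 [-0.078  -0.0592 -0.0481]
[ 0.05604151  0.24507499 -1.82006978] 14.225
```

View pics/w4.png

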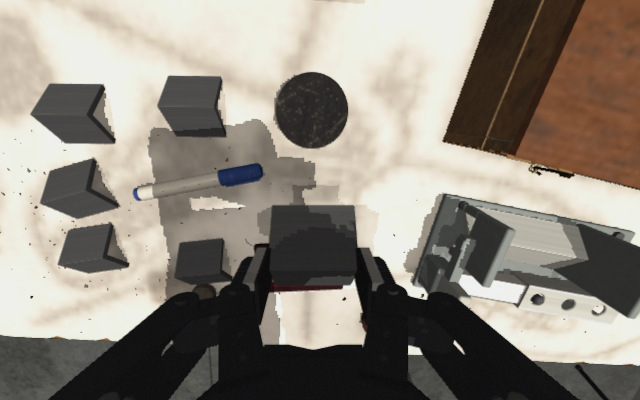

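```bash
cat >> job.py <<'E'
def place(k,off=20.0,y0=22.0):
    """k: layer 0.., off: TCP height above offcut origin (mm)"""
    t=cr(0,y0,0); q=quat(best(CY,t)); z=14.5+8.5*k+off
    movep(cr(0,y0,max(z+60,150)),q); w=current_gripper_width()
    if w<.5: print('LOST',w); return False
    line_to(cr(0,y0,z+8),feed=.2); f0=current_force()[2]; zz=z+8
    while zz>z-2:
        zz-=1; line_to(cr(0,y0,zz),feed=.03); f=current_force()[2]-f0
        if abs(f)>5: break
    print('placed at',zz-z,'f',round(f,1),'w',round(w,3),round(current_gripper_width(),3))
    let_go(); line_to(cr(0,y0,max(z+70,150)),feed=.3); return True
def stack(s,n):
    """report per-layer state from a picture: ridge height and y-extents of the points near ridge line"""
    W=s["W"]; P=W[np.isfinite(W[...,0])&(W[...,2]>.03)]; d=(P[:,:2]-CO)*1e3; c,sn=np.cos(CY),np.sin(CY)
    X=np.c_[c*d[:,0]+sn*d[:,1],-sn*d[:,0]+c*d[:,1],P[:,2]*1e3]
    m=(abs(X[:,0])<25)&(X[:,1]>-35)&(X[:,1]<82); X=X[m]
    h=38.5+8.5*n; T=X[(X[:,2]+abs(X[:,0])>h-4)&(X[:,2]>h-25)]
    if len(T)<50: print('stack: no top at',h); return
    print('stack top',np.percentile(T[:,2],98).round(1),'exp',h,'y',np.percentile(T[:,1],[1,99]).round(1),n)
    P2=np.c_[T[:,:2]/1e3,T[:,2]/1e3]
    p,e=fit_roof(P2,[0,np.median(P2[:,1])],(h-32.5)/1e3); print(' fit x,y mm',(p[:2]*1e3).round(1),'yaw',p[2].round(3),'err',round(e,4))
E
python3 - <<'E'
from job import *
print(place(0))
movep(cr(-70,22,230),quat(best(CY,cr(0,22,0)))); s=wrist("w5"); stack(s,1); print(current_clock())
E
```

```text
placed at 1.0 f 6.8 w 0.557 0.558
True
stack top 47.6 exp 47.0 y [-2.6 46.3] 1
 fit x,y mm [-0.  21.7] yaw -0.002 err 0.0007
19.125
```

View pics/w5.png

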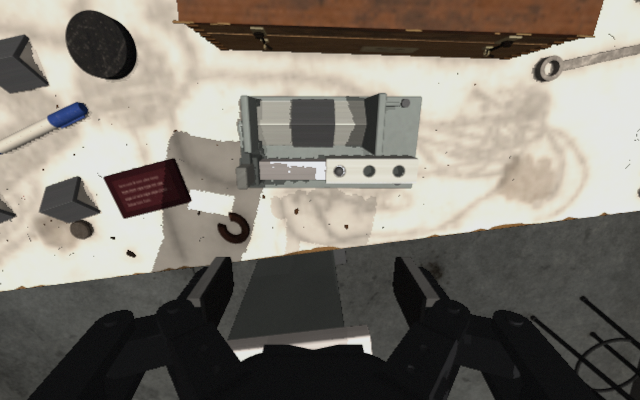

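The first offcut (pixel (318,122)) sits squarely on the ridge, fitted to within 0.5 mm. I'll do the others in a loop that stops on any anomaly.

```bash
sed -i "s/'err',round(e,4))$/'err',round(e,4)); return p[0]*1e3,p[1]*1e3,p[2],e/" job.py; sed -i "s/round(e,4)); return p\[0\]\*1e3,p\[1\]\*1e3,p\[2\],e$/&/" job.py; tail -2 job.py
cat > run.py <<'E'
from job import *
import sys
for k in range(int(sys.argv[1]),int(sys.argv[2])):
    o,_=find(); print(k,len(o),'left; next',o[0][0].round(4),round(o[0][1],4))
    if len(o)!=6-k: print('COUNT',[p.round(3) for p,e in o]); break
    pick(o[0][0],.0185)
    if current_gripper_width()<.5 or current_grip_force()<20: print('GRIP?'); break
    if not place(k,18.5): break
    movep(cr(-70,22,230),quat(best(CY,cr(0,22,0)))); s=wrist(f"k{k}"); r=stack(s,k+1)
    if r is None or abs(r[0])>2 or abs(r[1]-22)>3 or abs(r[2])>.03 or r[3]>.0015: print('CHECK'); break
print(current_clock())
E
python3 run.py 1 6
```

```text
P2=np.c_[T[:,:2]/1e3,T[:,2]/1e3]
    p,e=fit_roof(P2,[0,np.median(P2[:,1])],(h-32.5)/1e3); print(' fit x,y mm',(p[:2]*1e3).round(1),'yaw',p[2].round(3),'err',round(e,4)); return p[0]*1e3,p[1]*1e3,p[2],e
1 5 left; next [0.4427 0.2305 0.2403] 0.0012
grip 0.56 after lift 0.558 62.2 dz [-0.4 -0.1 -0.6]
placed at 3.0 f 7.8 w 0.556 0.551
stack top 55.9 exp 55.5 y [-2.7 46.3] 2
 fit x,y mm [-0.  21.3] yaw -0.001 err 0.0007
2 4 left; next [0.614  0.2285 0.0467] 0.0007
grip 0.562 after lift 0.558 62.0 dz [-0.2 -0.4  0.5]
placed at 1.0 f 8.3 w 0.555 0.559
stack top 64.5 exp 64.0 y [-2.4 46.2] 3
 fit x,y mm [ 0.  21.7] yaw -0.001 err 0.0007
3 3 left; next [0.6004 0.3421 0.051 ] 0.0007
grip 0.559 after lift 0.559 62.0 dz [-0.3  0.8  0.7]
placed at 1.0 f 8.2 w 0.556 0.556
stack top 72.9 exp 72.5 y [-2.5 46.3] 4
 fit x,y mm [ 0.1 22.4] yaw 0.0 err 0.0007
4 2 left; next [0.4529 0.3526 0.2211] 0.0007
grip 0.56 after lift 0.557 62.0 dz [ 0.2 -0.2 -0.6]
placed at 1.0 f 7.1 w 0.563 0.56
stack top 81.5 exp 81.0 y [-2.6 46.3] 5
 fit x,y mm [ 0.  21.4] yaw -0.001 err 0.0007
5 1 left; next [0.5235 0.355  0.3293] 0.0007
grip 0.558 after lift 0.559 62.0 dz [-0.   0.5  0.2]
placed at 1.0 f 6.9 w 0.557 0.557
stack top 89.9 exp 89.5 y [-2.5 46.1] 6
 fit x,y mm [ 0.1 21.3] yaw 0.001 err 0.0007
67.2583
```

All six are nested. Now to slide the stop in.

```bash
python3 - <<'E'
from job import *
q=quat(CY); 
movep(cr(-55,98,150),q); line_to(cr(-55,98,61),feed=.15); clamp(); print(current_gripper_width(),current_force().round(1))
for y in (70,55,45,35,29,26,25.2):
    line_to(cr(-55,y,61),feed=.05); f=np.array(current_force()); print(y,f.round(1))
hold(.3); line_to(cr(-55,26,61),feed=.03); print(np.round(current_force(),1)); hold(.3); let_go(); hold(.4); line_to(cr(-55,26,150),feed=.2)
movep(cr(-70,0,230),q); s=wrist("w6"); W=s["W"]
def rect(lo,hi):
    m=((W[...,0]>.3)&(W[...,0]<.56)&(abs(W[...,1]+.1)<.16)&(W[...,2]>lo)&(W[...,2]<hi)).astype(np.uint8); n,l,st,_=cv2.connectedComponentsWithStats(m)
    for i in range(1,n):
        if st[i,4]>20:
            P=W[l==i]; r=cv2.minAreaRect((P[:,:2]*1000).astype(np.float32)); print(lo,st[i,4],tocr(np.array(r[0])/1e3).round(1),np.round(r[1],1),'z',P[:,2].mean().round(4))
rect(.078,.083); rect(.083,.098); rect(.0405,.047); print(current_clock())
E
```

```text
0.12659051325565604 [-1.9  0.5  4.5]
70 [-2.8 -3.3  5.1]
55 [-2.8  1.3  5.9]
45 [-2.7  0.3  6.4]
35 [-2.1  0.4  6. ]
29 [-3.2 -1.7  5.3]
26 [-2.1  0.1  6.5]
25.2 [-2.5  5.3  7.4]
[-2.5  1.9  6.3]
0.078 42 [  77.2 -102.9] [26.4  0.7] z 0.0806
0.078 257 [ 10.2 -13.5] [49.2  6.7] z 0.0805
0.078 240 [ -8.8 -12.6] [50.6 10.7] z 0.0804
0.078 237 [-54.2  26. ] [11.  22.8] z 0.0806
0.083 117 [  77.2 -103.1] [26.5  0.8] z 0.0896
0.083 556 [ -0.2 -44.2] [ 8.3 59.5] z 0.0903
0.083 445 [-0.1 16.4] [ 7.9 54.7] z 0.0851
0.083 748 [  0.1 -13.3] [49.  15.4] z 0.0867
0.0405 57 [ 76.7 -97.9] [35.1  1.3] z 0.0439
0.0405 50 [-53.6  34.5] [ 3.7 30.4] z 0.0435
0.0405 125 [-55.   17.7] [ 6.  32.9] z 0.0436
0.0405 60 [-54.4 -81.5] [9.4 9.4] z 0.043
74.85
```

View pics/w6.png

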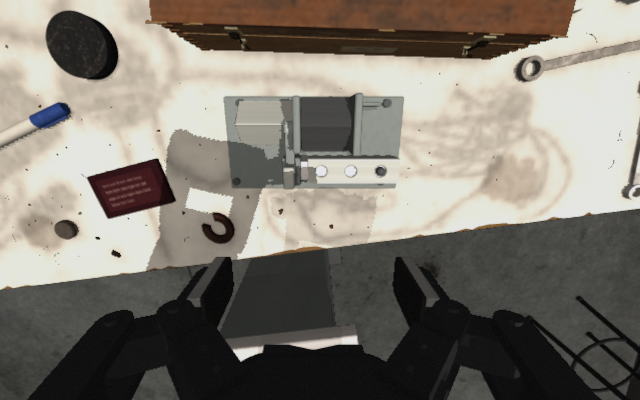

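The button is up in the first hole (pixel (381,171), z = 43 mm). The six-layer bundle sits between stop and end plate at (327,123), and the tape, case and marker have not moved.

```bash
python3 -c "
from rig import *
print(close_job())"
```

```text
the job is handed in; nothing more can be done
None
```

The job is done and handed in: all six offcuts are nested on the ridge, the stop is in with its button popped up in the first hole, and the tape roll, case and marker were left where they lay (about 75 s of 210 s used).

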